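Set the griddle's thermostat carriage to its mark and hold the three-click button

TASK

On the rail along the front of the griddle, swing the thermostat carriage's clamp lever open, slide the carriage along until its steel arrow tip is level with the steel arrow tip clipped to the griddle's edge, and swing the lever fully home again to lock it. Then press the carriage's round button down with the fingers, past its first two clicks to the third, and keep holding it there: it springs back if let go, so finish while still pressing it. Leave the griddle arrow and the other kitchen things where they are.

Things in the scene. Friction and masses are not known exactly. Their poses are not given: they have to be found in the camera images.
- griddle: steel griddle, fixed to the counter; its origin lies on the counter under the middle of the rail that runs along its robot side. Its y axis runs along the rail (to the robot's left), x away from the robot, z up. Rail 34 mm wide, 440 mm long, top 40 mm above the counter. Griddle box 300 x 500 mm starts 75 mm beyond the rail's axis; cooking plate 65 mm high, side rims 83 mm high
- carriage: black thermostat carriage riding on the rail, 70 mm (x) x 170 mm (y) x 50 mm, top face 72 mm above the counter; origin on the counter under its centre, axes as the griddle's. It slides along the griddle's y only, from 120 mm to the right of the rail's middle to 130 mm to its left; unlocked it needs about 8 N, locked it does not give to 20 N. On top, from its -y end to its +y end: clamp lever pivot, wooden knob, round button
- slide_knob (a point): middle of the head of the wooden knob fixed on the carriage's centre, for sliding it: round, diameter 28 mm from 104 to 132 mm above the counter (neck 18 mm thick below), top at 135 mm; this point is at 118 mm
- carriage_tip (a point): tip of the small steel arrow on the carriage, pointing to griddle +x, 50 mm in +x from the carriage's centre, 69 mm above the counter
- mark_tip (a point): tip of the small steel arrow clipped to the griddle's front edge (clip 14 mm wide), pointing to griddle -x, 12 mm beyond the line of the carriage's tip; axes as the griddle's. It is always farther to griddle +y than the carriage at the start. The carriage is at the mark when both tips have the same griddle y (7 mm either way is good)
- clamp_lever (a joint): angle of the carriage's clamp lever, rad: 0 = locked (stop), 1.25 = fully open (stop); it stays where it is left. It turns about a vertical axis through carriage (x, y) = (-20, -55) mm. At 0 it points along carriage -y, opening swings it clockwise seen from above, towards carriage -x (towards the robot): its end knob is at pivot + 90 mm * (-sin a, -cos a). It takes about 1 N at the knob. It counts as open above 0.9 and locked below 0.2
- lever_knob (a point): on the axis of the upright round black knob at the lever's end: diameter 22 mm, from 79 to 123 mm above the counter; this point is at 106 mm. The lever's bar is 10 mm thick, its top 87 mm above the counter
- button (a joint): how far the round button is pressed down, m: 0 = up. Clicks (soft detents) at 0.009, 0.018 and 0.027, the third being the last; hard stop at 0.030, just past it. It takes about 6 N to start, 8 N to reach the third click, 10 N to reach the stop, and springs fully back when let go. Held at the third click = deeper than 0.024
- button_cap: the grey cap of the button: flat disc, diameter 38 mm, 10 mm thick, on a 16 mm stem, 57 mm to carriage +y of the carriage's centre; origin at the centre of its underside
- button_top (a point): centre of the top face of the button's cap, 141 mm above the counter when up; the steel housing below it ends 96 mm above the counter
- bacon_press: bystander: cast iron bacon press with a wooden handle, 110 x 190 x 64 mm, on the griddle; origin under its centre
- plate: bystander: white plate, diameter 220 mm, 18 mm high; origin under its centre
- flipper: bystander: steel burger flipper, 340 mm long, lying along its x axis; blade end +x, black handle end -x
- dish: bystander: small green glass dish, diameter 84 mm, 34 mm high; origin under its centre
- crock: bystander: ceramic crock, diameter 140 mm, 130 mm high; origin under its centre
- lid: bystander: round wooden lid on the crock, diameter 152 mm, 34 mm high with its knob; origin under its centre
- pepper_mill: bystander: wooden pepper mill, diameter 56 mm, 170 mm high; origin under its centre
- salt_jar: bystander: glass salt jar with steel cap, diameter 56 mm, 60 mm high; origin under its centre

How it is judged:
On the way, in this order (a step that is already met when the one before it is completed fails the run):
1. clamp lever swung open (value of joint clamp_lever above 0.9 rad), for 0.1 s.
2. carriage slid to the mark (y of carriage_tip in the frame of mark_tip between -0.007 and 0.007 m), for 0.2 s.
3. lever home again with the carriage at the mark (all of step 2 and value of joint clamp_lever below 0.2 rad), for 0.2 s.
4. button pressed by the fingers to the third click (all of step 3 and value of joint button above 0.024 m and contact force between the fingers and button_cap above 3 N), for 0.3 s.
At the end, for the whole second after the job is handed in: the carriage's arrow tip is within 7 mm of the griddle arrow tip along the rail, the clamp lever is within 0.2 rad of locked, and the fingers are pressing the button (over 3 N) at its third click, over 24 mm down (all of step 4); the arm keeps its last pose, push and grip.
It fails at once if the griddle's arrow was shifted (distance of mark_tip from where it was at the start of the episode above 0.006 m).
It fails at once if a bystander was disturbed (moved over 25 mm) (distance of any of bacon_press, plate, flipper, dish, crock, lid, pepper_mill, salt_jar from where it was at the start of the episode above 0.025 m).
It also fails if it takes over 69 s, if anything falls off the work surface, if the arm or the gripper's body presses on something with over 40 N, if the wrist force passes 120 N, or if a joint passes its speed limit or range.

ROBOT

A 7-joint arm with a two-finger parallel gripper is mounted at the origin on the work surface. World frame = base frame: x ahead of the robot, y to its left, z up, the work surface at z = 0. Lengths are in m, angles in rad, forces in N, time in s.
With the tool pointing down it reaches from about 0.35 to 0.9 m from the base axis. Payload 7.2 kg.
Tool frame: the origin (TCP) lies on the front face of the gripper's body, between the roots of the fingers; the fingertips stand 80 mm ahead of it and the grasp point (between the pads) lies 61 mm ahead of it (nose_length is the distance from the TCP to the fingertips, in m); z points along the fingers, y is the line along which they close (so a half turn about z gives the same grasp; the last joint's range is limited). The gripper opens to 88 mm and grips with 3 to 60 N. Pads are 20 mm wide; open, the fingers measure 115 mm over their backs; the gripper's body (75 mm by 178 mm) begins 61 mm behind the grasp point.
Start: joints at [-1.292, 0.411, -0.013, 1.596, 0.006, 1.134, -0.082], TCP at [0.212, 0.588, 0.303] pointing down, gripper open.
Joint ranges: [-2.95, 2.95], [-0.29, 1.99], [-1.47, 1.44], [0.14, 2.54], [-1.03, 4.17], [0.13, 1.85], [-2.86, 2.86]. Speed limits (rad/s): [2.39, 2.39, 3.01, 3.01, 3.14, 3.14, 3.14].

INTERFACE

Orientations are given as a unit quaternion [w, x, y, z].
In Python, from plant import state, capture, finish_job, nose_length gives the robot as it stands.
- The arm moves only by the tool send_rows, never from a script. Its argument "motion" is a list of rows, each an object with "xyz": the shift along the tool's x, y, z in mm, a list of three; "dr": the turn, a rotation vector about the tool's x, y, z in rad, a list of three; "fingers": the opening, from -1 (shut) to 1 (fully open), so that 0 is half open. In form: [{"xyz": [dx, dy, dz], "dr": [ax, ay, az], "fingers": fingers}, ...]. A call has 1 to 5 rows; each row shifts and turns the commanded pose from where the row before left it, along the tool's axes as they then stand; what a row does not reach is not made up. A row lasts 1/8 s, in which the tool goes at most 62.5 mm and 10.7 degrees, less where a joint would pass 70% of its speed; a pose out of reach is approached as far as the arm can. A call with a gripper value outside its range is refused whole. The fingers move at their own pace and stop on an object; "squeeze" is the grip in N (left out, the last holds). Time passes only in rows, so rows that do not move let the fingers close. It gives the time, the measured TCP pose, the force, the opening and the grip force at its end, in the units of the state.
- state(): the state, without advancing time (a new reading comes with each control period).
- capture(name): name is "scene" or "top" or "wrist"; returns a dict with "color" (480x640x3 uint8, red, green, blue), "range_z" (480x640 float32, m along the optical axis (not along the pixel's ray), 0 where there is no reading), "intrinsics" (3x3 intrinsics, pixels), "k1" (the pictures are not rectified: a ray, as slopes to the right and down, at radius r is drawn at 1 + k1 r^2 times it, then the intrinsics apply), "eye" and "orientation" of the camera in the world. Camera axes: x right, y down, z forward; pixel columns grow to the right and rows downward; lengths in m; the calibration is good to about 2 mm. A picture is of the moment at which its call begins.
- finish_job(): hands the job in; it is judged then, once.
The state is a dict: "clock": time; "joint_positions": joint angles; "qvel": joint speeds; "joint_torque": joint torques, N m; "ee_pos": TCP position; "orientation": TCP orientation; "contact_force": force on the tool from outside, world axes, zero at the start; "wrist_torque": the same for the moment, N m; "finger_gap": finger opening in m; "grasp_force": force on a finger pad.
Only numpy, scipy, OpenCV 4.12 (cv2) and the standard library are available. Lean on these libraries where they do the work, as an engineer would, in place of code of your own. Each camera call takes 0.05 s, during which the arm holds its last target. There are 200 camera calls.

## Working session

There is one attempt and no reset: what is moved stays moved. The work goes in short steps, Python scripts to look and compute and a tool call to move; the robot and the scene stay as the last step left them, time stands still between calls to the robot, and variables do not carry over. Pictures are saved under pics/ and viewed, at most 10 in all, crops included, and the job is handed in when it is done.

Besides the shell and the picture viewer there is one more tool, called by a JSON object that holds its "api" and its "payload", one argument or row to a line. send_rows: Moves the arm, as the interface text tells. Its arguments: {"type":"object","properties":{"motion":{"type":"array","items":{"type":"object","properties":{"xyz":{"type":"array","items":{"type":"number"}},"dr":{"type":"array","items":{"type":"number"}},"fingers":{"type":"number"}}}},"squeeze":{"type":"number"}},"required":["motion"]}

```bash
mkdir -p pics; cat > h.py <<'E'
import numpy as np, cv2, pickle
from scipy.spatial.transform import Rotation as R
from plant import state, capture, finish_job, nose_length
def q2R(q): return R.from_quat([q[1],q[2],q[3],q[0]]).as_matrix()
def ray(c,u,v):
    K=np.array(c["intrinsics"]); xd=np.array([(u-K[0,2])/K[0,0],(v-K[1,2])/K[1,1]]); x=xd.copy()
    for _ in range(20): x=xd/(1+c["k1"]*(x@x))
    return q2R(c["orientation"])@np.array([x[0],x[1],1.])
def at_z(c,u,v,z):
    d=ray(c,u,v); e=np.array(c["eye"]); return e+d*(z-e[2])/d[2]
def at_depth(c,u,v):
    return np.array(c["eye"])+ray(c,u,v)*c["range_z"][int(v),int(u)]
def snap(n,f):
    c=capture(n); cv2.imwrite(f"pics/{f}.png",c["color"][:,:,::-1]); pickle.dump(c,open(f"{f}.pkl","wb")); return c
def load(f): return pickle.load(open(f"{f}.pkl","rb"))
E
python3 - <<'E'
from h import *
for n in("top","scene"):
    c=snap(n,n+"0"); print(n,c["eye"],c["orientation"],c["k1"],c["intrinsics"])
s=state(); print(s["clock"],s["ee_pos"],s["orientation"],nose_length)
E
```

```text
top [0.25257593 0.00856091 1.67375207] [ 0.07129199 -0.66885278  0.73592293 -0.07727124] -0.013209630094550673 [[571.81622108   0.         328.33591461]
 [  0.         571.81622108 227.90029256]
 [  0.           0.           1.        ]]
scene [ 1.36923716 -0.19352409  1.40231029] [-0.22073026  0.74974344  0.60051086 -0.16896633] 0.02381293741681668 [[563.23226929   0.         317.29065569]
 [  0.         563.23226929 237.98127954]
 [  0.           0.           1.        ]]
0.1 [0.21236195 0.58748223 0.30192939] [-7.28119127e-05  1.72524862e-01  9.85004930e-01 -6.73738788e-04] 0.08
```

View pics/top0.png

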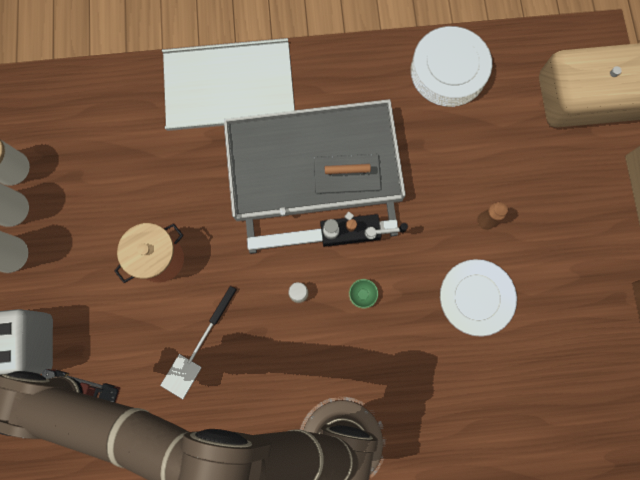

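View pics/scene0.png

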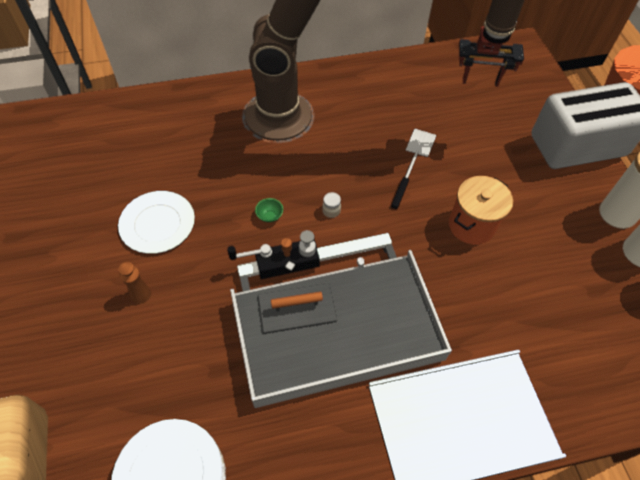

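The top view shows the carriage at about (350,230), the lever knob at (403,228), the button at (330,229) and the mark clip at (283,211). I'll enlarge this area.

```bash
python3 - <<'E'
from h import *
a=load("top0")["color"][195:260,235:415,::-1]; b=load("scene0")["color"][225:290,220:400,::-1]
cv2.imwrite("pics/crop0.png",np.vstack([cv2.resize(x,None,fx=4.4,fy=4.4,interpolation=cv2.INTER_CUBIC) for x in(a,b)]))
E
```

```text
(no output)
```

View pics/crop0.png

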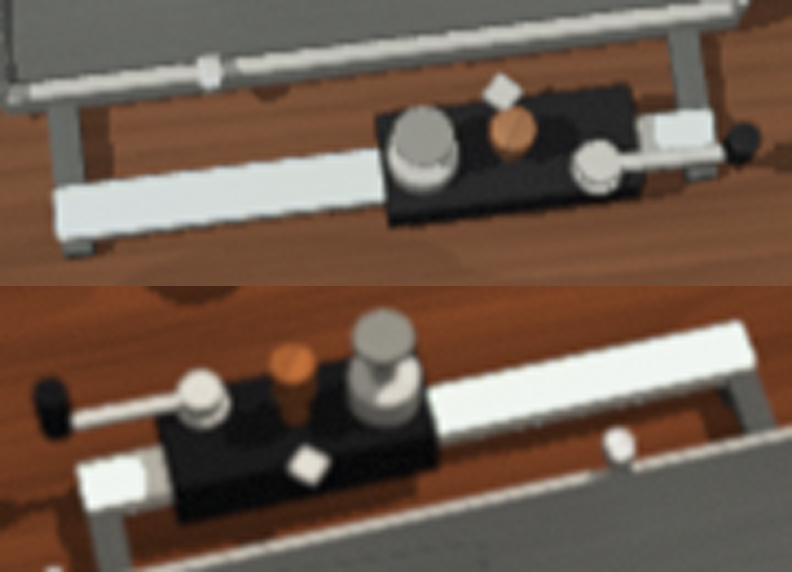

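Crop, top half: rail ends (58,215) and (713,132), button top (422,136), wooden knob (515,127), carriage arrow (503,75), mark clip (209,72..85), lever knob (743,138). Bottom half: mark (619,455), carriage arrow (308,470).

```bash
python3 - <<'E'
from h import *
t=load("top0"); s=load("scene0")
T=lambda x,y,z: at_z(t,235+x/4.4-.4,195+y/4.4-.4,z)
S=lambda x,y,z: at_z(s,220+x/4.4-.4,225+(y-286)/4.4-.4,z)
Tl,Tr=T(58,213,.04),T(712,132,.04)
e=Tl-Tr; L=np.linalg.norm(e); e/=L; th=np.arctan2(-e[0],e[1]); print("rail",Tl,Tr,L,"yaw",th)
o=(Tl+Tr)/2; ex=np.array([np.cos(th),np.sin(th),0]); ey=np.array([-np.sin(th),np.cos(th),0])
for n,p in dict(btn=T(422,136,.141),knob=T(515,127,.135),tip=T(503,80,.069),lev=T(743,138,.123),piv=T(598,160,.09),mark=T(209,80,.069),
  Sbtn=S(383,332,.141),Sknob=S(293,362,.135),Stip=S(308,475,.069),Slev=S(50,388,.123),Smark=S(619,450,.069)).items():
    print(n,p.round(4),"griddle",((p-o)@ex).round(4),((p-o)@ey).round(4))
q=state(); print(R.from_matrix(q2R(q["orientation"])).as_matrix().round(3))
E
```

```text
rail [0.57821544 0.21523349 0.04      ] [ 0.59139452 -0.22131148  0.04      ] 0.43674385857924636 yaw 0.030180333155972097
btn [ 0.5852 -0.0268  0.141 ] griddle -0.0004 -0.0238
knob [ 0.5867 -0.0855  0.135 ] griddle -0.0006 -0.0825
tip [ 0.6331 -0.0849  0.069 ] griddle 0.0458 -0.0833
lev [ 0.5685 -0.2286  0.123 ] griddle -0.0231 -0.225
piv [ 0.5697 -0.1391  0.09  ] griddle -0.0192 -0.1355
mark [0.6516 0.107  0.069 ] griddle 0.0701 0.108
Sbtn [ 0.5807 -0.0281  0.141 ] griddle -0.0048 -0.0249
Sknob [ 0.5863 -0.0847  0.135 ] griddle -0.001 -0.0817
Stip [ 0.6279 -0.0858  0.069 ] griddle 0.0406 -0.0841
Slev [ 0.5656 -0.2301  0.123 ] griddle -0.026 -0.2263
Smark [0.652  0.1059 0.069 ] griddle 0.0704 0.1069
[[-0.94   0.34  -0.   ]
 [ 0.34   0.94  -0.001]
 [-0.    -0.001 -1.   ]]
```

{"api": "send_rows", "payload": {
  "motion": [
    {"xyz": [0,0,0],"dr": [0,0,0.17],"fingers": 1},
    {"xyz": [0,0,0],"dr": [0,0,0.17],"fingers": 1},
    {"xyz": [0,0,0],"dr": [0,0,0.17],"fingers": 1},
    {"xyz": [0,0,0],"dr": [0,0,0.17],"fingers": 1},
    {"xyz": [0,0,0],"dr": [0,0,0.17],"fingers": 1}
  ],
  "squeeze": 15
}}

```text
clock: 0.72
ee_pos: [0.2124, 0.5876, 0.3022]
orientation: [0.0, 0.566, 0.825, -0.0]
contact_force: [0.3, -0.2, 0.6]
finger_gap: 0.0878
grasp_force: 0.0
```

{"api": "send_rows", "payload": {
  "motion": [
    {"xyz": [0,0,0],"dr": [0,0,0.17],"fingers": 1},
    {"xyz": [0,0,0],"dr": [0,0,0.174],"fingers": 1},
    {"xyz": [-45,18,0],"dr": [0,0,0],"fingers": 1},
    {"xyz": [-45,18,0],"dr": [0,0,0],"fingers": 1},
    {"xyz": [-45,18,0],"dr": [0,0,0],"fingers": 1}
  ]
}}

```text
clock: 1.35
ee_pos: [0.2708, 0.4529, 0.3022]
orientation: [0.0, 0.696, 0.718, -0.0]
contact_force: [0.8, -0.1, 1.0]
finger_gap: 0.0876
grasp_force: 0.0
```

{"api": "send_rows", "payload": {
  "motion": [
    {"xyz": [-45,18,0],"dr": [0,0,0],"fingers": 1},
    {"xyz": [-45,18,0],"dr": [0,0,0],"fingers": 1},
    {"xyz": [-45,18,0],"dr": [0,0,0],"fingers": 1},
    {"xyz": [-45,18,0],"dr": [0,0,0],"fingers": 1},
    {"xyz": [-45,18,0],"dr": [0,0,0],"fingers": 1}
  ]
}}

```text
clock: 1.98
ee_pos: [0.3675, 0.2307, 0.3026]
orientation: [-0.0, 0.696, 0.718, -0.0]
contact_force: [0.1, -0.3, 0.0]
finger_gap: 0.0878
grasp_force: 0.0
```

{"api": "send_rows", "payload": {
  "motion": [
    {"xyz": [-45,18,0],"dr": [0,0,0],"fingers": 1},
    {"xyz": [-45,18,0],"dr": [0,0,0],"fingers": 1},
    {"xyz": [-45,18,0],"dr": [0,0,0],"fingers": 1},
    {"xyz": [-45,18,0],"dr": [0,0,0],"fingers": 1},
    {"xyz": [-45,18,0],"dr": [0,0,0],"fingers": 1}
  ]
}}

```text
clock: 2.6
ee_pos: [0.4641, 0.0086, 0.3027]
orientation: [-0.0, 0.696, 0.718, 0.0]
contact_force: [-0.8, 0.4, -0.1]
finger_gap: 0.0877
grasp_force: 0.0
```

{"api": "send_rows", "payload": {
  "motion": [
    {"xyz": [-48,19,0],"dr": [0,0,0],"fingers": 1},
    {"xyz": [-48,19,0],"dr": [0,0,0],"fingers": 1},
    {"xyz": [-48,19,0],"dr": [0,0,0],"fingers": 1},
    {"xyz": [-48,19,0],"dr": [0,0,0],"fingers": 1},
    {"xyz": [-48,19,0],"dr": [0,0,0],"fingers": 1}
  ]
}}

```text
clock: 3.22
ee_pos: [0.5666, -0.2282, 0.3022]
orientation: [-0.0, 0.696, 0.718, -0.0]
contact_force: [0.3, 0.0, 0.4]
finger_gap: 0.0881
grasp_force: 0.0
```

```bash
python3 - <<'E'
from h import *
c=snap("wrist","w1"); print(c["eye"],state()["ee_pos"],q2R(c["orientation"]).round(3).tolist())
E
```

```text
[ 0.56372577 -0.1507975   0.38452629] [ 0.56696434 -0.2349699   0.30237033] [[1.0, 0.03, 0.008], [0.031, -0.959, -0.282], [-0.001, 0.283, -0.959]]
```

View pics/w1.png

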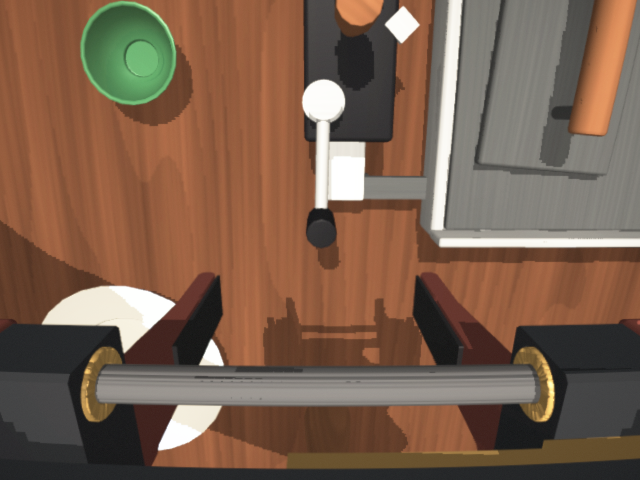

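The wrist view shows the lever knob top at (321,233), the pivot at (323,101), and the carriage arrow diamond centred at (402,25) with its right corner at (419,22).

```bash
python3 - <<'E'
from h import *
c=load("w1"); 
for n,u,v,z in(("lev",321,233,.123),("piv",323,101,.095),("tip",419,22,.069),("railend_l",330,200,.04),("railend_r",364,199,.04)):
    print(n,at_z(c,u,v,z).round(4),at_depth(c,u,v).round(4))
E
```

```text
lev [ 0.5685 -0.2284  0.123 ] [ 0.5685 -0.2285  0.1227]
piv [ 0.5671 -0.1394  0.095 ] [ 0.5672 -0.1392  0.0901]
tip [ 0.6364 -0.0794  0.069 ] [ 0.652  -0.0641  0.0014]
railend_l [ 0.577  -0.2219  0.04  ] [ 0.5771 -0.2221  0.039 ]
railend_r [ 0.6075 -0.22    0.04  ] [ 6.127e-01 -2.281e-01 -6.000e-04]
```

{"api": "send_rows", "payload": {
  "motion": [
    {"xyz": [6,1,30],"dr": [0,0,0],"fingers": 0.6},
    {"xyz": [0,0,40],"dr": [0,0,0],"fingers": 0.3},
    {"xyz": [0,0,40],"dr": [0,0,0],"fingers": 0.2},
    {"xyz": [0,0,20],"dr": [0,0,0],"fingers": 0.1},
    {"xyz": [0,0,0],"dr": [0,0,0],"fingers": -1}
  ],
  "squeeze": 10
}}

```text
clock: 3.9
ee_pos: [0.5663, -0.2208, 0.1717]
orientation: [-0.001, 0.696, 0.718, -0.001]
contact_force: [-0.1, 0.2, 1.4]
finger_gap: 0.0418
grasp_force: 0.0
```

{"api": "send_rows", "payload": {
  "motion": [
    {"xyz": [0,0,0],"dr": [0,0,0],"fingers": -1},
    {"xyz": [0,0,0],"dr": [0,0,0],"fingers": -1},
    {"xyz": [0,0,0],"dr": [0,0,0],"fingers": -1}
  ]
}}

```text
clock: 4.28
ee_pos: [0.5676, -0.2213, 0.174]
orientation: [0.001, 0.696, 0.718, 0.001]
contact_force: [-0.2, -0.9, 5.1]
finger_gap: 0.0219
grasp_force: 10.0
```

{"api": "send_rows", "payload": {
  "motion": [
    {"xyz": [0,0,0],"dr": [0,0,0],"fingers": -0.2},
    {"xyz": [-7,1,0],"dr": [0,0,0],"fingers": -0.2},
    {"xyz": [0,0,0],"dr": [0,0,0],"fingers": -1},
    {"xyz": [0,0,0],"dr": [0,0,0],"fingers": -1},
    {"xyz": [0,0,0],"dr": [0,0,0],"fingers": -1}
  ]
}}

```text
clock: 4.9
ee_pos: [0.5679, -0.2281, 0.1725]
orientation: [0.0, 0.696, 0.718, -0.0]
contact_force: [-0.9, -1.8, -0.6]
finger_gap: 0.0214
grasp_force: 10.0
```

{"api": "send_rows", "payload": {
  "motion": [
    {"xyz": [1,-10,0],"dr": [0,0,0],"fingers": -1},
    {"xyz": [1.5,-10.5,0],"dr": [0,0,0],"fingers": -1},
    {"xyz": [3,-10,0],"dr": [0,0,0],"fingers": -1},
    {"xyz": [4,-9.5,0],"dr": [0,0,0],"fingers": -1},
    {"xyz": [5,-9,0],"dr": [0,0,0],"fingers": -1}
  ]
}}

```text
clock: 5.52
ee_pos: [0.518, -0.2145, 0.1728]
orientation: [0.0, 0.696, 0.718, 0.0]
contact_force: [3.4, -1.1, -2.1]
finger_gap: 0.0221
grasp_force: 10.0
```

Displaced as planned. Next I'll finish the arc.

{"api": "send_rows", "payload": {
  "motion": [
    {"xyz": [6,-8.5,0],"dr": [0,0,0],"fingers": -1},
    {"xyz": [7,-7.5,0],"dr": [0,0,0],"fingers": -1},
    {"xyz": [8,-7,0],"dr": [0,0,0],"fingers": -1},
    {"xyz": [8.5,-5.5,0],"dr": [0,0,0],"fingers": -1},
    {"xyz": [9,-5,0],"dr": [0,0,0],"fingers": -1}
  ]
}}

```text
clock: 6.15
ee_pos: [0.4841, -0.1767, 0.1728]
orientation: [0.0, 0.696, 0.718, 0.0]
contact_force: [6.2, -0.4, -2.0]
finger_gap: 0.0215
grasp_force: 10.0
```

{"api": "send_rows", "payload": {
  "motion": [
    {"xyz": [1,0,0],"dr": [0,0,0],"fingers": -1},
    {"xyz": [0,0,0],"dr": [0,0,0],"fingers": -1},
    {"xyz": [0,0,0],"dr": [0,0,0],"fingers": -0.2},
    {"xyz": [0,0,0],"dr": [0,0,0],"fingers": 0},
    {"xyz": [0,0,-10],"dr": [0,0,0],"fingers": 0}
  ]
}}

```text
clock: 6.78
ee_pos: [0.4833, -0.1764, 0.1823]
orientation: [-0.001, 0.697, 0.718, -0.001]
contact_force: [-0.6, 0.2, 0.1]
finger_gap: 0.0436
grasp_force: 0.0
```

{"api": "send_rows", "payload": {
  "motion": [
    {"xyz": [0,0,-50],"dr": [0,0,0],"fingers": 0.3},
    {"xyz": [29,35,-10],"dr": [0,0,0],"fingers": 0.3},
    {"xyz": [29,35,0],"dr": [0,0,0],"fingers": 0.3},
    {"xyz": [30,36,0],"dr": [0,0,0],"fingers": 0.3},
    {"xyz": [0,0,0],"dr": [0,0,0],"fingers": 0.3}
  ]
}}

```text
clock: 7.4
ee_pos: [0.5894, -0.0817, 0.2426]
orientation: [-0.0, 0.694, 0.72, 0.0]
contact_force: [-0.0, -0.8, 1.5]
finger_gap: 0.0573
grasp_force: 0.0
```

{"api": "send_rows", "payload": {
  "motion": [
    {"xyz": [0,0,30],"dr": [0,0,0],"fingers": 0.3},
    {"xyz": [0,0,33],"dr": [0,0,0],"fingers": 0.3},
    {"xyz": [0,0,0],"dr": [0,0,0],"fingers": -1},
    {"xyz": [0,0,0],"dr": [0,0,0],"fingers": -1},
    {"xyz": [0,0,0],"dr": [0,0,0],"fingers": -1}
  ],
  "squeeze": 25
}}

```text
clock: 8.02
ee_pos: [0.5879, -0.0857, 0.1812]
orientation: [0.001, 0.697, 0.718, 0.001]
contact_force: [0.8, 0.5, -0.4]
finger_gap: 0.0302
grasp_force: 0.8
```

```bash
python3 - <<'E'
from h import *
s=state();print(s["ee_pos"],s["finger_gap"],s["contact_force"])
c=snap("top","top1"); cv2.imwrite("pics/crop1.png",cv2.resize(c["color"][195:275,255:415,::-1],None,fx=5,fy=5,interpolation=cv2.INTER_CUBIC))
E
```

```text
[ 0.58788752 -0.0857064   0.18120272] 0.030163681288611993 [ 0.75421978  0.47603938 -0.35981332]
```

View pics/crop1.png

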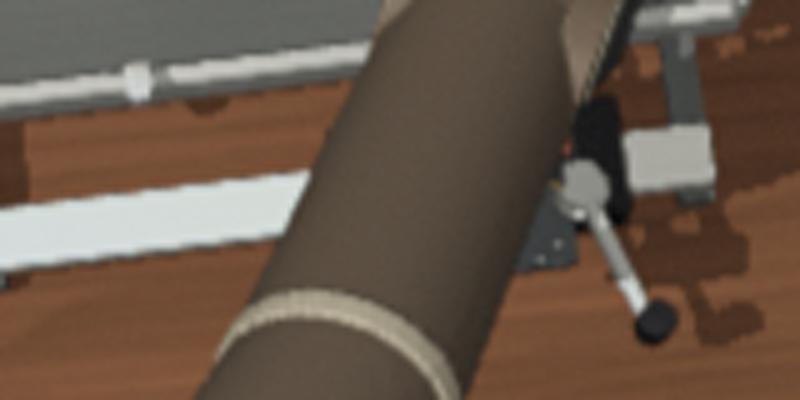

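Lever knob (655,320), pivot (583,187): the lever stands about 68° open. Now sliding.

{"api": "send_rows", "payload": {
  "motion": [
    {"xyz": [0,0,0],"dr": [0,0,0],"fingers": -1},
    {"xyz": [0,0,0],"dr": [0,0,0],"fingers": -1},
    {"xyz": [10,0,0],"dr": [0,0,0],"fingers": -1},
    {"xyz": [15,0,0],"dr": [0,0,0],"fingers": -1},
    {"xyz": [15,0,0],"dr": [0,0,0],"fingers": -1}
  ]
}}

```text
clock: 8.7
ee_pos: [0.5857, -0.0485, 0.181]
orientation: [0.001, 0.697, 0.717, -0.001]
contact_force: [-2.4, -9.4, 4.0]
finger_gap: 0.0274
grasp_force: 25.0
```

{"api": "send_rows", "payload": {
  "motion": [
    {"xyz": [15,0,0],"dr": [0,0,0],"fingers": -1},
    {"xyz": [20,0,0],"dr": [0,0,0],"fingers": -1},
    {"xyz": [20,0,0],"dr": [0,0,0],"fingers": -1},
    {"xyz": [20,0,0],"dr": [0,0,0],"fingers": -1},
    {"xyz": [20,0,0],"dr": [0,0,0],"fingers": -1}
  ]
}}

```text
clock: 9.32
ee_pos: [0.583, 0.0468, 0.181]
orientation: [0.001, 0.697, 0.717, -0.001]
contact_force: [-2.7, -8.9, 5.2]
finger_gap: 0.0272
grasp_force: 25.0
```

{"api": "send_rows", "payload": {
  "motion": [
    {"xyz": [20,0,0],"dr": [0,0,0],"fingers": -1},
    {"xyz": [20,0,0],"dr": [0,0,0],"fingers": -1},
    {"xyz": [15,0,0],"dr": [0,0,0],"fingers": -1},
    {"xyz": [0,0,0],"dr": [0,0,0],"fingers": -1},
    {"xyz": [0,0,0],"dr": [0,0,0],"fingers": -1}
  ]
}}

```text
clock: 9.95
ee_pos: [0.5814, 0.1051, 0.181]
orientation: [-0.0, 0.696, 0.718, 0.0]
contact_force: [-4.6, 1.3, 7.1]
finger_gap: 0.0278
grasp_force: 25.0
```

```bash
python3 - <<'E'
from h import *
s=state();print(s["ee_pos"],s["finger_gap"],s["contact_force"])
a=snap("scene","scene2")["color"][200:290,250:410,::-1]; b=snap("wrist","w2")["color"][:,:,::-1]
cv2.imwrite("pics/c2.png",np.hstack([cv2.resize(a,(480,270),interpolation=cv2.INTER_CUBIC),cv2.resize(b,(320,240))[:, :] if 0 else cv2.copyMakeBorder(cv2.resize(b,(320,240)),0,30,0,0,0)]))
E
```

```text
[0.58142705 0.10505964 0.18097009] 0.027808108921568972 [-4.64561454  1.29630954  7.08133537]
```

View pics/c2.png

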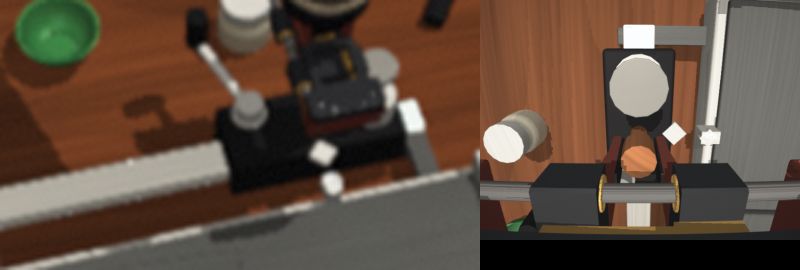

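The wrist view (right half) shows the carriage arrow diamond near full-picture (388,266) and the mark near (456,272). I'll enlarge that part.

```bash
python3 - <<'E'
from h import *
cv2.imwrite("pics/c3.png",cv2.resize(load("w2")["color"][235:310,360:480,::-1],None,fx=6,fy=6,interpolation=cv2.INTER_CUBIC))
E
```

```text
(no output)
```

View pics/c3.png

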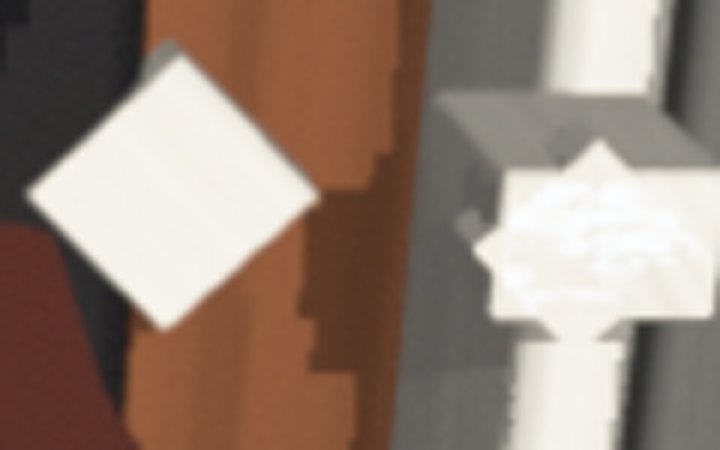

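```bash
python3 - <<'E'
from h import *
c=load("w2"); ex=np.array([np.cos(.0302),np.sin(.0302),0]); ey=np.array([-ex[1],ex[0],0]); o=np.array([.5848,-.003,0])
for n,x,y in(("ctip",320,197),("ccen",172,190),("mtip",478,247),("mcen",590,240)):
    u,v=360+x/6-.4,235+y/6-.4
    p=at_depth(c,u,v); 
    print(n,p.round(4),((p-o)@ex).round(4),((p-o)@ey).round(4),end=" | ")
    for z in(.069,.085): q=at_z(c,u,v,z); print(((q-o)@ex).round(4),((q-o)@ey).round(4),end=" ; ")
    print()
E
```

```text
ctip [6.508e-01 8.080e-02 6.000e-04] 0.0685 0.0818 | 0.0505 0.1088 ; 0.0463 0.1151 ; 
ccen [0.618  0.1089 0.0724] 0.0365 0.1108 | 0.0372 0.1095 ; 0.0341 0.1157 ; 
mtip [0.6432 0.107  0.0791] 0.0617 0.1082 | 0.0652 0.1039 ; 0.0597 0.1107 ; 
mcen [0.653  0.1077 0.0787] 0.0715 0.1086 | 0.0753 0.1046 ; 0.069 0.1112 ;
```

The diamond lies about 2 mm past the mark along the rail, which is within the 7 mm tolerance. I'll release the knob and go to the lever knob.

{"api": "send_rows", "payload": {
  "motion": [
    {"xyz": [0,0,0],"dr": [0,0,0],"fingers": 0},
    {"xyz": [0,0,0],"dr": [0,0,0],"fingers": 0.2},
    {"xyz": [0,0,-30],"dr": [0,0,0],"fingers": 0.2},
    {"xyz": [0,0,-32],"dr": [0,0,0],"fingers": 0.2},
    {"xyz": [-29,-35,0],"dr": [0,0,0],"fingers": 0.2}
  ]
}}

```text
clock: 10.68
ee_pos: [0.5499, 0.0761, 0.2438]
orientation: [0.002, 0.695, 0.719, 0.002]
contact_force: [0.2, -1.5, 0.5]
finger_gap: 0.0526
grasp_force: 0.0
```

{"api": "send_rows", "payload": {
  "motion": [
    {"xyz": [-29,-35,0],"dr": [0,0,0],"fingers": 0.2},
    {"xyz": [-30,-36,0],"dr": [0,0,0],"fingers": 0.2},
    {"xyz": [0,0,0],"dr": [0,0,0],"fingers": 0.2},
    {"xyz": [0,0,0],"dr": [0,0,0],"fingers": 0.2}
  ]
}}

```text
clock: 11.18
ee_pos: [0.4791, 0.0141, 0.2421]
orientation: [0.0, 0.696, 0.718, 0.001]
contact_force: [1.1, 0.6, -0.1]
finger_gap: 0.0527
grasp_force: 0.0
```

```bash
python3 - <<'E'
from h import *
s=state();print(s["ee_pos"],s["finger_gap"],s["contact_force"])
c=snap("wrist","w4"); cv2.imwrite("pics/w4c.png",cv2.resize(c["color"][:,:,::-1],(480,360)))
E
```

```text
[0.47906264 0.01405987 0.24210223] 0.05268122056517691 [ 1.11508166  0.63348341 -0.11364342]
```

View pics/w4c.png

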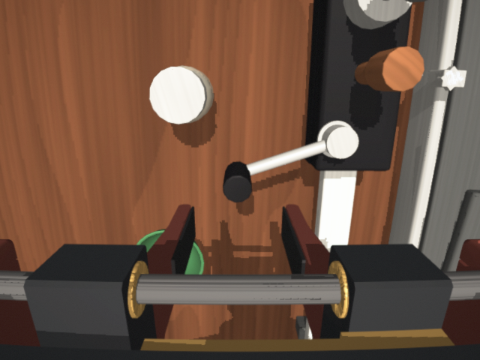

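The lever knob top is at about (317,250) in full pixels, with the pivot at (452,187).

```bash
python3 - <<'E'
from h import *
c=load("w4"); print(at_z(c,317,250,.123),at_depth(c,317,250),at_z(c,452,184,.09),at_depth(c,452,184))
E
```

```text
[0.47825495 0.02199254 0.123     ] [0.47824982 0.02215326 0.12346647] [0.5593917  0.05544806 0.09      ] [0.55884781 0.05568276 0.09153013]
```

{"api": "send_rows", "payload": {
  "motion": [
    {"xyz": [6,-1,30],"dr": [0,0,0],"fingers": 0.1},
    {"xyz": [0,0,40],"dr": [0,0,0],"fingers": 0},
    {"xyz": [0,0,0],"dr": [0,0,0],"fingers": -1},
    {"xyz": [0,0,0],"dr": [0,0,0],"fingers": -1},
    {"xyz": [0,0,0],"dr": [0,0,0],"fingers": -1}
  ],
  "squeeze": 10
}}

```text
clock: 11.85
ee_pos: [0.4781, 0.0195, 0.1727]
orientation: [0.001, 0.696, 0.718, 0.001]
contact_force: [2.5, 0.1, -4.0]
finger_gap: 0.0217
grasp_force: 10.0
```

{"api": "send_rows", "payload": {
  "motion": [
    {"xyz": [0,0,0],"dr": [0,0,0],"fingers": -1},
    {"xyz": [-10.5,4,0],"dr": [0,0,0],"fingers": -1},
    {"xyz": [-10,5.5,0],"dr": [0,0,0],"fingers": -1},
    {"xyz": [-9,6.5,0],"dr": [0,0,0],"fingers": -1},
    {"xyz": [-8,8,0],"dr": [0,0,0],"fingers": -1}
  ]
}}

```text
clock: 12.48
ee_pos: [0.5007, -0.0187, 0.1722]
orientation: [-0.001, 0.697, 0.717, -0.001]
contact_force: [-9.1, -5.7, 9.7]
finger_gap: 0.0218
grasp_force: 10.0
```

{"api": "send_rows", "payload": {
  "motion": [
    {"xyz": [-6,9,0],"dr": [0,0,0],"fingers": -1},
    {"xyz": [-6,10,0],"dr": [0,0,0],"fingers": -1},
    {"xyz": [-4.5,10,0],"dr": [0,0,0],"fingers": -1},
    {"xyz": [-3.5,10.5,0],"dr": [0,0,0],"fingers": -1},
    {"xyz": [-2,11,0],"dr": [0,0,0],"fingers": -1}
  ]
}}

```text
clock: 13.1
ee_pos: [0.5523, -0.0399, 0.1718]
orientation: [-0.001, 0.697, 0.717, -0.001]
contact_force: [-3.6, -4.7, 1.1]
finger_gap: 0.0217
grasp_force: 10.0
```

{"api": "send_rows", "payload": {
  "motion": [
    {"xyz": [-0.5,11,0],"dr": [0,0,0],"fingers": -1},
    {"xyz": [0,3,0],"dr": [0,0,0],"fingers": -1},
    {"xyz": [0,0,0],"dr": [0,0,0],"fingers": -1}
  ]
}}

```text
clock: 13.48
ee_pos: [0.5658, -0.0396, 0.1718]
orientation: [-0.001, 0.697, 0.717, -0.001]
contact_force: [-6.1, -5.3, 4.8]
finger_gap: 0.0218
grasp_force: 10.0
```

{"api": "send_rows", "payload": {
  "motion": [
    {"xyz": [0,0,0],"dr": [0,0,0],"fingers": -0.3},
    {"xyz": [0,0,0],"dr": [0,0,0],"fingers": -0.1},
    {"xyz": [0,0,-44],"dr": [0,0,0],"fingers": -0.1},
    {"xyz": [0,0,-54],"dr": [0,0,0],"fingers": -0.1},
    {"xyz": [40,4,0],"dr": [0,0,0],"fingers": -1}
  ]
}}

```text
clock: 14.1
ee_pos: [0.572, -0.0007, 0.2743]
orientation: [0.003, 0.698, 0.716, 0.003]
contact_force: [0.1, 1.4, -0.9]
finger_gap: 0.0332
grasp_force: 0.0
```

{"api": "send_rows", "payload": {
  "motion": [
    {"xyz": [40,4,0],"dr": [0,0,0],"fingers": -1},
    {"xyz": [40,4,0],"dr": [0,0,0],"fingers": -1},
    {"xyz": [0,0,0],"dr": [0,0,0],"fingers": -1},
    {"xyz": [0,0,0],"dr": [0,0,0],"fingers": -1}
  ]
}}

```text
clock: 14.6
ee_pos: [0.5757, 0.0821, 0.2697]
orientation: [0.0, 0.696, 0.718, -0.0]
contact_force: [0.2, -0.6, -0.1]
finger_gap: 0.0005
grasp_force: 0.0
```

```bash
python3 - <<'E'
from h import *
s=state();print(s["ee_pos"],s["finger_gap"],s["contact_force"])
b=snap("wrist","w5")["color"][:,:,::-1]; a=snap("scene","scene5")["color"][190:290,240:400,::-1]
cv2.imwrite("pics/c5.png",np.hstack([cv2.resize(a,(400,250),interpolation=cv2.INTER_CUBIC),cv2.resize(b,(400,300))[:250]]))
E
```

```text
[0.57569231 0.08208546 0.26972387] 0.0004985567846934649 [ 0.17969343 -0.63859232 -0.09070711]
```

View pics/c5.png

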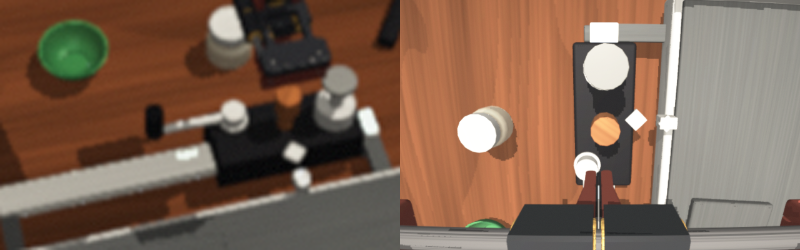

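Lever lies along the rail (scene half). In the wrist half, full pixels: button top (330,107), carriage diamond (379,192), mark (429,197).

```bash
python3 - <<'E'
from h import *
c=load("w5"); ex=np.array([np.cos(.0302),np.sin(.0302),0]); ey=np.array([-ex[1],ex[0],0]); o=np.array([.5848,-.003,0])
for n,u,v,z in(("btn",330,107,.141),("knob",328,208,.135),("dia",379,192,.0724),("mark",429,197,.079)):
    p=at_z(c,u,v,z); print(n,p.round(4),at_depth(c,u,v).round(4),((p-o)@ex).round(4),((p-o)@ey).round(4))
img=c["color"]; D=c["range_z"]
g=[at_depth(c,u,v) for u in range(285,375,2) for v in range(60,160,2)]
g=np.array([p for p in g if .137<p[2]<.146]); print(g.mean(0),g.min(0),g.max(0))
E
```

```text
btn [0.5792 0.1649 0.141 ] [0.5792 0.1649 0.1409] -0.0006 0.168
knob [0.5804 0.11   0.135 ] [0.5803 0.1102 0.1361] -0.001 0.113
dia [0.6191 0.1087 0.0724] [0.619  0.1088 0.0731] 0.0377 0.1106
mark [0.654  0.1075 0.079 ] [0.6543 0.1073 0.0781] 0.0725 0.1084
[0.57900762 0.16519749 0.14130257] [0.56099652 0.14595453 0.13918525] [0.59749827 0.18320074 0.14331132]
```

{"api": "send_rows", "payload": {
  "motion": [
    {"xyz": [41,3,0],"dr": [0,0,0],"fingers": -1},
    {"xyz": [42,3,0],"dr": [0,0,0],"fingers": -1},
    {"xyz": [0,0,0],"dr": [0,0,0],"fingers": -1},
    {"xyz": [0,0,20],"dr": [0,0,0],"fingers": -1},
    {"xyz": [0,0,20],"dr": [0,0,0],"fingers": -1}
  ]
}}

```text
clock: 15.32
ee_pos: [0.5796, 0.1636, 0.2296]
orientation: [0.0, 0.697, 0.717, 0.0]
contact_force: [1.0, 0.3, 0.7]
finger_gap: 0.0007
grasp_force: 0.0
```

{"api": "send_rows", "payload": {
  "motion": [
    {"xyz": [0,0,8],"dr": [0,0,0],"fingers": -1},
    {"xyz": [0,0,8],"dr": [0,0,0],"fingers": -1},
    {"xyz": [0,0,8],"dr": [0,0,0],"fingers": -1},
    {"xyz": [0,0,8],"dr": [0,0,0],"fingers": -1},
    {"xyz": [0,0,0],"dr": [0,0,0],"fingers": -1}
  ]
}}

```text
clock: 15.95
ee_pos: [0.5792, 0.1638, 0.1981]
orientation: [0.0, 0.697, 0.717, -0.0]
contact_force: [-2.4, -2.4, 5.4]
finger_gap: 0.0006
grasp_force: 2.3
```

{"api": "send_rows", "payload": {
  "motion": [
    {"xyz": [0,0,3],"dr": [0,0,0],"fingers": -1},
    {"xyz": [0,0,3],"dr": [0,0,0],"fingers": -1},
    {"xyz": [0,0,0],"dr": [0,0,0],"fingers": -1},
    {"xyz": [0,0,0],"dr": [0,0,0],"fingers": -1}
  ]
}}

```text
clock: 16.45
ee_pos: [0.5793, 0.164, 0.1927]
orientation: [0.0, 0.697, 0.717, -0.0]
contact_force: [-4.8, -4.3, 7.1]
finger_gap: 0.0004
grasp_force: 3.8
```

{"api": "send_rows", "payload": {
  "motion": [
    {"xyz": [0,0,2],"dr": [0,0,0],"fingers": -1},
    {"xyz": [0,0,0],"dr": [0,0,0],"fingers": -1},
    {"xyz": [0,0,0],"dr": [0,0,0],"fingers": -1},
    {"xyz": [0,0,0],"dr": [0,0,0],"fingers": -1},
    {"xyz": [0,0,0],"dr": [0,0,0],"fingers": -1}
  ]
}}

```text
clock: 17.08
ee_pos: [0.5794, 0.1639, 0.1913]
orientation: [-0.0, 0.697, 0.717, -0.0]
contact_force: [-5.9, -3.7, 13.6]
finger_gap: 0.0002
grasp_force: 6.8
```

```bash
python3 - <<'E'
from h import *
s=state();print(s["ee_pos"],s["contact_force"])
c=snap("wrist","w6"); cv2.imwrite("pics/w6c.png",cv2.resize(c["color"][:,:,::-1],(480,360)))
E
```

```text
[0.5793729  0.16391883 0.1913436 ] [-5.93669186 -3.71075854 13.59433081]
```

View pics/w6c.png

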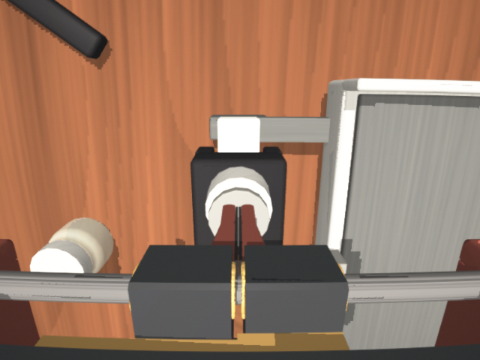

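The picture shows the cap pressed down under the closed fingers at about (238,215). The TCP is about 29.7 mm below first contact and the push is about 13 N, so the button is at its stop. Handing in.

```bash
python3 -c "
from h import *
print(finish_job())"
```

```text
the job is handed in; nothing more can be done
None
```

I handed the job in at about 17 s of the 69 s allowed. The carriage is about 2 mm past the mark, the lever is back against its stop, and the closed fingers hold the button about 29.7 mm down at roughly 13 N; the hand-in returned no verdict.

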